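# Set the rotary angle table to the red mark and zero its readout

### The job

Gently push the black knob of the rotary table's lever sideways with the fingertips, around its arc until the pointer on the opposite side of the ring points at the red dot on the scale. Then press the yellow button on the angle readout all the way down and let it come up again. Only push and press: do not pinch or grip the lever knob, and leave the pin block, oil can, ring gauge and screwdriver where they are.

Things in the scene. Friction and masses are not known exactly. Their poses are not given: they have to be found in the camera images.
- dial: Fixed rotary angle table: a round grey base, 256 mm diameter, 36 mm high, with a white scale (a black tick every 5 degrees) on the half of its top away from the robot. Origin: on the turning axis, at bench level; z is the turning axis, x runs to the middle of the scale (the mark dots lie up to 45 degrees either side of it).
- ring (a joint): Angle of the aluminium turning ring (156 mm diameter, top 55 mm above the bench, a small chuck with a pin on it up to 95 mm) in rad about the dial's upward z axis, counter-clockwise from above positive; at 0 the pointer is along the dial's +x. End stops at -1.05 and 1.05. Stiff with friction: about 2 to 4 N at the knob moves it, and it stays where it is left.
- lever_knob (a point): Centre of the upright black lever knob: a cylinder of 18 mm diameter, 47 mm tall, from 50 to 97 mm above the bench, 142 mm from the turning axis, on the far side of the ring from the pointer (so towards the robot). It turns with the ring. Under it the flat steel lever arm, 16 mm wide, runs to the ring, its top 50 mm above the bench; the space beside the knob is free.
- pointer_aim (a point): The spot that the ring's black pointer points at: on the pointer's centre line, 116 mm from the turning axis (the radius of the dots), 37 mm above the bench. The pointer itself ends 101 mm from the axis. It turns with the ring.
- dot_red: The red mark dot: a flat disc of 13 mm diameter stuck on the scale, 116 mm from the turning axis, at 25 or 45 degrees to one side or the other of the dial's x axis. Origin at its centre. A blue, a yellow and a green dot of the same size take the other three places.
- zero_top (a point): Centre of the top of the yellow push button, 32 mm diameter, on top of the grey angle readout (95 x 105 mm, 45 mm high, fixed to the bench, with a dark display on its top beyond the button); the readout stands to the left or to the right of the rotary table.
- zero (a joint): Travel of the yellow button in m, 0 up, 0.006 fully down; a spring of 5 N when fully down pushes it up again.
- pin_block: Bystander: loose brass block, 70 x 100 x 32 mm, with twelve gauge pins standing 30 mm out of it; on the other side of the rotary table from the readout. Origin at the centre of its underside.
- oil_can: Bystander: loose blue can, 62 mm diameter, 85 mm tall. Origin at the centre of its underside.
- ring_gauge: Bystander: loose steel ring, 70 mm outside, 38 mm inside, 24 mm high. Origin at the centre of its underside.
- driver: Bystander: loose screwdriver lying on the bench, its length along its x. Origin at its underside, part-way along it.

How it is judged:
By the outcome, as a careful person would: the job done as asked, in the order asked, and still so for the second after the job is handed in, with the robot touching nothing.
It also fails if it takes over 51 s, if anything falls off the work surface, if the arm or the gripper's body presses on something with over 40 N, if the wrist force passes 120 N, or if a joint passes its speed limit or range.

### The arm

A 7-joint arm with a two-finger parallel gripper is mounted at the origin on the work surface. World frame = base frame: x ahead of the robot, y to its left, z up, the work surface at z = 0. Lengths are in mm, angles in rad, forces in N, time in s.
With the tool pointing down it reaches from about 400 to 875 mm from the base axis. Payload 4.4 kg.
Tool frame: the origin (TCP) lies at the very end of the fingers, on their centre line; the grasp point (between the pads) lies 19 mm behind it; y points along the fingers, z is the direction in which the jaws open and shut, and the axes are right-handed (so a half turn about y gives the same grasp; the last joint's range is limited). The gripper opens to 85 mm and grips with 20 to 120 N. Pads are 22 mm wide; open, the fingers measure 114 mm over their backs; the gripper's body (76 mm by 85 mm) begins 54 mm behind the grasp point. The pads swing forward as they close: fully open they stand 13 mm farther back than shut.
Start: joints at [-1.305, 0.628, 0.038, 1.517, -0.027, 0.996, -0.02], TCP at [211.711, 614.57, 231.313] pointing down, gripper open.
Joint ranges: [-3.06, 3.06], [-0.37, 2.12], [-1.25, 1.32], [0.18, 2.47], [-1.1, 4.24], [0.23, 1.98], [-2.94, 2.94]. Speed limits (rad/s): [2.57, 2.57, 3.14, 3.14, 3.14, 3.14, 3.14].

### API

Orientations are given as [roll, pitch, yaw] about the fixed x, y, z axes, in that order (R = Rz(yaw) Ry(pitch) Rx(roll)).
In Python, from cell import * gives the robot as it stands.
- The arm moves only by the tool apply_moves, never from a script. Its argument "targets" is a list of rows, each a list of 6 numbers: the shift along the tool's x, y, z in units of 40 mm (1.0 is 40 mm), then the turn, a rotation vector about the tool's x, y, z in units of 8 degrees (1.0 is 8 degrees). A call has 1 to 12 rows; each row shifts and turns the commanded pose from where the row before left it, along the tool's axes as they then stand; what a row does not reach is not made up. A row lasts 1/8 s, in which the tool goes at most 62.5 mm and 10.7 degrees, less where a joint would pass 70% of its speed; a pose out of reach is approached as far as the arm can. A call is refused whole if a number of a shift passes 1 or a number of a turn 1, either way. A call with a gripper value outside its range is refused whole. "jaw" is the gripper command: -1 is shut, 1 is fully open, values between are in proportion, set as the call begins (left out, the last holds). The fingers move at their own pace and stop on an object; the grip force is fixed at half the most. Time passes only in rows, so rows that do not move let the fingers close. It gives the time, the measured TCP pose, the force and the opening at its end, in the units of the state.
- read_state(): the state, without advancing time (a new reading comes with each control period).
- get_image(name): name is "scene" or "top" or "wrist"; returns the picture (384x512x3 uint8, red, green, blue); there is no depth.
- calibration(name): a dict with "fx", "fy", "cx", "cy" (pixels), "world_from_camera" (4x4, takes a point from camera to world coordinates). Camera axes: x right, y down, z forward; pixel columns grow to the right and rows downward; lengths in mm; the calibration is good to about 2 mm. A picture is of the moment at which its call begins: read the wrist's pose just before it. calibration takes no time and is no camera call; for the wrist camera it gives the pose at the moment of the call.
- finish_job(): hands the job in, once; it reports no verdict.
The state is a dict: "clock": time; "qpos": joint angles; "qd": joint speeds; "tau": joint torques, N m; "eef_pos": TCP position; "tool_rot": TCP orientation; "force": force on the tool from outside, world axes, zero at the start; "torque": the same for the moment, N m; "width": finger opening in mm.
Only numpy, scipy, OpenCV 4.12 (cv2) and the standard library are available. Lean on these libraries where they do the work, as an engineer would, in place of code of your own. Each camera call takes 0.05 s, during which the arm holds its last target. There are 200 camera calls.

## Working session

There is one attempt and no reset: what is moved stays moved. The work goes in short steps, Python scripts to look and compute and a tool call to move; the robot and the scene stay as the last step left them, time stands still between calls to the robot, and variables do not carry over. Pictures are saved under pics/ and viewed, about 8 in all and at most 12, crops included, and the job is handed in when it is done.

Besides the shell and the picture viewer there is one more tool, called after "Emit:" in YAML: its name, and indented under it one key for each argument. apply_moves: Moves the arm, as the interface text tells. Its arguments: {"type":"object","properties":{"targets":{"type":"array"},"jaw":{"type":"number"}},"required":["targets"]}

```bash
mkdir -p pics
cat > h.py <<'E'
from cell import *
import numpy as np, cv2
def save(n,f):
    im=get_image(n); cv2.imwrite('pics/'+f,im[:,:,::-1]); return im
def pix2w(cal,u,v,z):
    T=np.array(cal['world_from_camera']); d=T[:3,:3]@[(u-cal['cx'])/cal['fx'],(v-cal['cy'])/cal['fy'],1]
    return T[:3,3]+d*(z-T[2,3])/d[2]
def w2pix(cal,p):
    T=np.array(cal['world_from_camera']); c=T[:3,:3].T@(np.array(p)-T[:3,3])
    return cal['fx']*c[0]/c[2]+cal['cx'],cal['fy']*c[1]/c[2]+cal['cy']
E
python3 - <<'E'
from h import *
s=read_state(); print(s)
a=save('top','t0.png'); b=save('scene','s0.png')
cv2.imwrite('pics/both.png',cv2.resize(a,(800,600),interpolation=cv2.INTER_CUBIC)[:,:,::-1])
print(calibration('top'))
E
```

```text
{'clock': 0.0, 'qpos': array([-1.30479514,  0.62933801,  0.03844841,  1.51838327, -0.02699932,
        0.99632832, -0.02004585]), 'qd': array([ 0.00010952, -0.00151392, -0.0005428 , -0.00061554, -0.00135532,
       -0.0003844 ,  0.00148774]), 'tau': array([-2.56100402e-04, -5.63410199e+01,  1.22635458e+00, -1.93443900e+01,
        1.11240472e-02,  1.07023920e-02, -2.24068691e-05]), 'eef_pos': array([211.50259372, 613.94674529, 230.3896076 ]), 'tool_rot': array([-1.57273484e+00, -3.01995803e-05, -3.31852215e-01]), 'force': array([0.20278033, 0.34886905, 1.18830558]), 'torque': array([0.01575859, 0.00133505, 0.01911342]), 'width': 85.54709860316262}
{'fx': 386.1273822629175, 'fy': 386.1273822629175, 'cx': 255.91513151937357, 'cy': 195.29706909368903, 'world_from_camera': array([[ 2.74329735e-02, -9.97936358e-01,  5.80556433e-02,
         4.87128591e+02],
       [-9.99559064e-01, -2.67247379e-02,  1.29408558e-02,
        -1.65163560e+01],
       [-1.13626287e-02, -5.83850507e-02, -9.98229471e-01,
         1.09188847e+03],
       [ 0.00000000e+00,  0.00000000e+00,  0.00000000e+00,
         1.00000000e+00]])}
```

View pics/both.png

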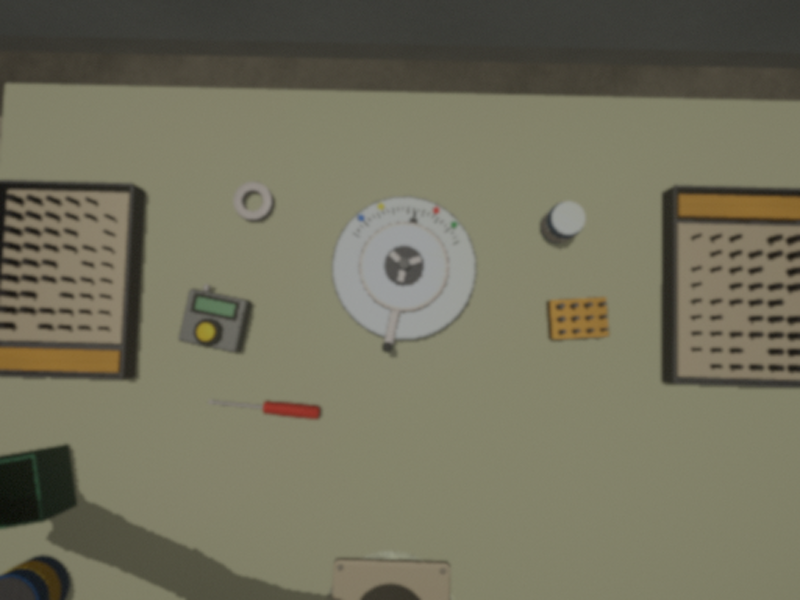

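View pics/s0.png

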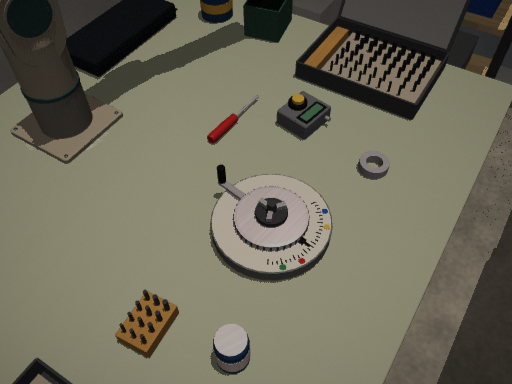

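The top view shows the dial at about (404,268) in the 800x600 picture. The red dot is at (436,211), the pointer at (414,220), the knob at (389,347) and the button at (206,331). The readout is to the left (+y). I'll enlarge the dial next.

Run:
```python
from h import *
im=cv2.imread('pics/t0.png'); 
c=cv2.resize(im[118:232,205:315],None,fx=5,fy=5,interpolation=cv2.INTER_CUBIC); cv2.imwrite('pics/dial.png',c); print(c.shape)
cal=calibration('top')
k=1/1.5625
for n,u,v,z in [('disc',404,268,36),('red',436,211,37),('green',454,225,37),('yellow',381,206,37),('blue',361.5,217,37),('ptr',414,220,37),('knob',389,347,97),('btn',206,331,52),('drv0',320,411,15),('ring',254,202,24),('can',568,219,85)]:
    print(n,pix2w(cal,u*k,v*k,z).round(1))
```

```text
(570, 550, 3)
disc [614.2  -8.3  36. ]
red [716.7 -62.1  37. ]
green [692.6 -94.4  37. ]
yellow [723.2  35.4  37. ]
blue [702.7  69.3  37. ]
ptr [699.7 -23.7  37. ]
knob [475.6  12.4  97. ]
btn [493.9 330.8  52. ]
drv0 [358.1 133.8  15. ]
ring [727.7 264.3  24. ]
can [ 698.2 -282.    85. ]
```

View pics/dial.png

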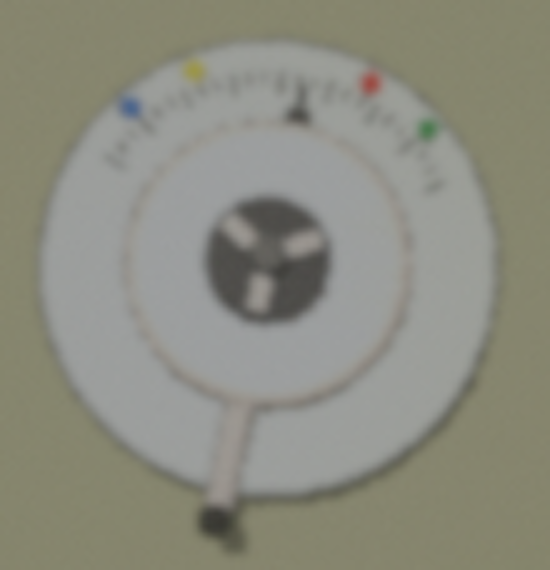

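The enlarged dial shows blue (131,107), yellow (194,71), red (371,84) and green (428,130). The pointer runs from (298,115) to (303,88) and the knob top is at (214,520).

```bash
cat > dial.py <<'E'
from h import *
from scipy.optimize import least_squares
cal=calibration('top')
def cw(x,y,z): return pix2w(cal,205+(x+.5)/5-.5,118+(y+.5)/5-.5,z)
P=np.array([cw(*p,37)[:2] for p in [(131,107),(194,71),(371,84),(428,130)]])
A=np.radians([45,25,-25,-45])
f=lambda q:(q[:2]+116*np.c_[np.cos(q[2]+A),np.sin(q[2]+A)]-P).ravel()
r=least_squares(f,[614,-8,0])
if __name__=='__main__':
    C=r.x[:2]; print('C',r.x,r.fun.round(1)); print('disc',cw(268.5,270,36))
    for n,p in [('ptr',cw(303,88,40)),('knob',cw(214,520,97))]:
        d=p[:2]-C; print(n,p.round(1),np.hypot(*d),np.degrees(np.arctan2(d[1],d[0])-r.x[2]))
    for t in (0,-5,-10,-15,-20,-25):
        a=r.x[2]+np.pi+np.radians(t); print(t,(C+142*np.r_[np.cos(a),np.sin(a)]).round(1))
    print(C+116*np.r_[np.cos(r.x[2]-A[1]),np.sin(r.x[2]-A[1])])
E
python3 dial.py
```

```text
C [ 6.16001665e+02 -6.99974154e+00 -5.18212723e-02] [-0.2 -0.1  0.2 -0.1 -0.  -0.   0.   0.2]
disc [613.94514743  -7.59200257  36.        ]
ptr [714.7 -23.9  40. ] 100.11098224052141 -6.743687189516314
knob [476.7  16.4  97. ] 141.28084706714364 173.4302033803066
0 [4.742e+02 4.000e-01]
-5 [475.4  12.7]
-10 [477.6  24.9]
-15 [480.9  36.8]
-20 [485.3  48.4]
-25 [490.6  59.6]
[718.45290229 -61.40326994]
```

```bash
cat > go.py <<'E'
from h import *
import sys
from scipy.spatial.transform import Rotation as Ro
def delta(t):
    s=read_state(); R=Ro.from_euler('xyz',s['tool_rot']).as_matrix()
    return R.T@(np.array(t)-s['eef_pos'])/40, s
if __name__=='__main__':
    from dial import r
    C=r.x[:2]; K=lambda t:C+142*np.r_[np.cos(r.x[2]+np.pi+np.radians(t)),np.sin(r.x[2]+np.pi+np.radians(t))]
    k0,k1=K(-6.65),K(-25); u=(k1-k0)/np.linalg.norm(k1-k0); print(k0,k1,np.linalg.norm(k1-k0),np.degrees(np.arctan2(*u[::-1])))
    p=k0-45*u; print(p); print(delta([*p,230])[0],delta([440,480,230])[0],delta([*p,64])[0])
E
python3 go.py
```

```text
[475.99814609  16.72819131] [490.58721853  59.59768116] 45.28392866226866 71.20585980902187
[461.50054663 -25.87250834]
[ 11.12016627   0.0342085  -13.08989131] [ 6.49276029  0.0144356  -1.30780679] [ 11.12016477   4.18420266 -13.0829273 ]
```

Emit:
apply_moves:
  jaw: -1
  targets:
    - [1,0,-0.4,0,0,0]
    - [1,0,-0.4,0,0,0]
    - [1,0,-0.4,0,0,0]
    - [1,0,-0.4,0,0,0]
    - [0.75,0,-1,0,0,0]
    - [0.75,0,-1,0,0,0]
    - [0.75,0,-1,0,0,0]
    - [0.75,0,-1,0,0,0]
    - [0.75,0,-1,0,0,0]
    - [0.75,0,-1,0,0,0]
    - [0.75,0,-1,0,0,0]
    - [0.75,0,-1,0,0,0]

```text
clock: 1.6
eef_pos: [465.0, 119.6, 231.2]
tool_rot: [-1.571, 0.0, -0.332]
force: [0.6, 0.0, -0.1]
width: 0.1
```

Emit:
apply_moves:
  targets:
    - [0.3,0,-1,0,0,0]
    - [0.3,0,-1,0,0,0]
    - [0.3,0,-1,0,0,0]
    - [0.2,0,-0.5,0,0,0]
    - [0,0,0,0,0,0]

```text
clock: 2.22
eef_pos: [460.5, -27.2, 231.1]
tool_rot: [-1.571, 0.0, -0.336]
force: [0.8, 0.1, 0.3]
width: -0.4
```

Run:
```python
from go import *
d,s=delta([461.5,-25.9,64]); print(d,s['eef_pos'],s['tool_rot'],s['width'],s['force'],s['clock'])
```

```text
[0.01356406 4.17867104 0.04037561] [460.53188468 -27.1592901  231.14797735] [-1.57143734e+00  2.58499722e-04 -3.35615246e-01] -0.3704736346110925 [0.76584962 0.14515483 0.3189022 ] 2.225
```

Emit:
apply_moves:
  targets:
    - [0,0.9,0,0,0,0]
    - [0,0.9,0,0,0,0]
    - [0,0.9,0,0,0,0]
    - [0,0.8,0,0,0,0]
    - [0,0.5,0,0,0,0]
    - [0,0.2,0,0,0,0]
    - [0,0,0,0,0,0]

```text
clock: 3.1
eef_pos: [460.7, -24.6, 63.1]
tool_rot: [-1.571, 0.001, -0.331]
force: [0.1, -0.2, -0.6]
width: -0.2
```

Run:
```python
from h import *
print(read_state()['eef_pos'],read_state()['force'])
a=get_image('top')[118:232,205:315]; b=get_image('wrist')
f=np.zeros((400,800,3),np.uint8); f[:,:386]=cv2.resize(a,(386,400),interpolation=cv2.INTER_CUBIC); f[:310,387:]=cv2.resize(b,(413,310))
cv2.imwrite('pics/p1.png',f[:,:,::-1])
```

```text
[460.69527053 -24.6443901   63.12589505] [ 0.05421826 -0.19413085 -0.55552187]
```

View pics/p1.png

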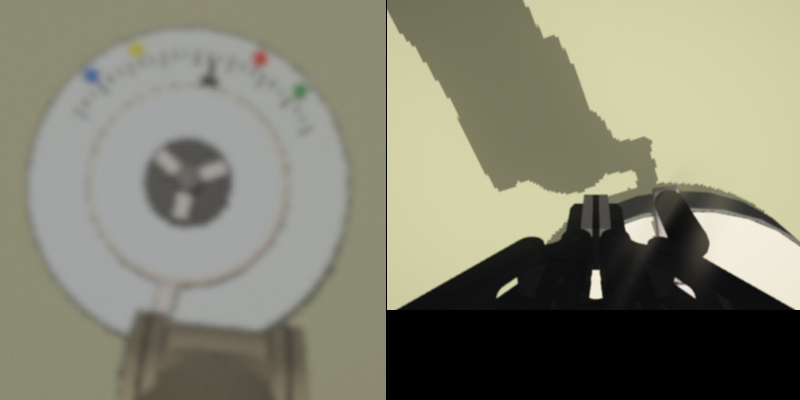

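The wrist view shows the shut fingers beside the knob with a gap. The top view shows the pointer unmoved at (209,75), with the red dot at (260,58). I'll push slowly.

Emit:
apply_moves:
  targets:
    - [0,0,0.2,0,0,0]
    - [0,0,0.2,0,0,0]
    - [0,0,0.1,0,0,0]
    - [0,0,0.1,0,0,0]
    - [0,0,0.1,0,0,0]
    - [0,0,0.1,0,0,0]
    - [0,0,0.1,0,0,0]
    - [0,0,0.1,0,0,0]
    - [0,0,0.1,0,0,0]
    - [0,0,0.1,0,0,0]
    - [0,0,0.1,0,0,0]
    - [0,0,0,0,0,0]

```text
clock: 4.7
eef_pos: [478.7, 24.4, 63.4]
tool_rot: [-1.57, -0.002, -0.331]
force: [-0.0, 0.9, -0.1]
width: -0.2
```

```bash
cat > look.py <<'E'
from h import *
import sys
s=read_state(); print(s['eef_pos'],s['force'],s['clock'])
a=np.mean([get_image('top')[118:165,220:305].astype(float) for _ in range(6)],0).astype(np.uint8)
np.save('pics/a.npy',a)
cv2.imwrite('pics/'+sys.argv[1],cv2.resize(a,None,fx=9,fy=9,interpolation=cv2.INTER_CUBIC)[:,:,::-1])
E
python3 look.py p2.png
```

```text
[478.67742516  24.39792803  63.41379825] [-0.00968844  0.89733879 -0.05461505] 4.7
```

View pics/p2.png

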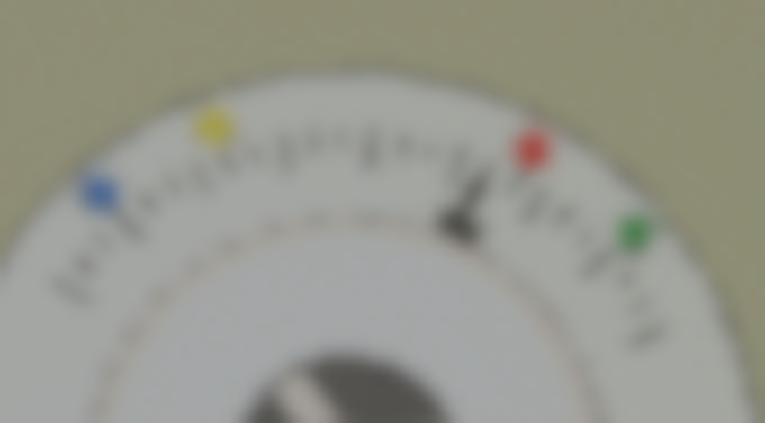

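The pointer has turned towards red. Its base is at (459,222) and its tip at (484,180); red is at (532,150).

```bash
cat > ang.py <<'E'
from h import *
from dial import r,cal
import sys
def g(x,y,z):
    p=pix2w(cal,220+(x+.5)/9-.5,118+(y+.5)/9-.5,z)[:2]-r.x[:2]; return np.hypot(*p).round(1),np.degrees(np.arctan2(p[1],p[0])-r.x[2]).round(2)
v=list(map(float,sys.argv[1:]))
for i in range(0,len(v),3): print(g(*v[i:i+3]))
E
python3 ang.py 532 150 37 634 232 37 214 127 37 100 192 37 484 180 40 459 222 40
python3 - <<'E'
from go import *
from dial import r
C=r.x[:2]; a=r.x[2]+np.pi
s=read_state(); e=s['eef_pos'][:2]; y=s['tool_rot'][2]; n=np.r_[-np.sin(y),np.cos(y)]
# angle implied by contact, half depth h+9
K=lambda t:C+142*np.r_[np.cos(a+np.radians(t)),np.sin(a+np.radians(t))]
for t in (-12,-14,-16,-18,-20,-25): print(t,(K(t)-e)@n)
E
```

```text
(np.float64(116.3), np.float64(-24.7))
(np.float64(116.2), np.float64(-44.62))
(np.float64(116.2), np.float64(25.09))
(np.float64(116.7), np.float64(45.03))
(np.float64(100.7), np.float64(-20.08))
(np.float64(85.8), np.float64(-19.02))
-12 5.680401489729355
-14 10.629895595883312
-16 15.585557620335459
-18 20.54134985227016
-20 25.49123442223415
-25 37.80056114052153
```

Emit:
apply_moves:
  targets:
    - [0,0,0.07,0,0,0]
    - [0,0,0.07,0,0,0]
    - [0,0,0.07,0,0,0]
    - [0,0,0.05,0,0,0]
    - [0,0,0,0,0,0]

```text
clock: 5.62
eef_pos: [481.3, 33.9, 63.3]
tool_rot: [-1.57, -0.0, -0.331]
force: [0.2, -0.2, -0.8]
width: -0.3
```

```bash
python3 look.py p3.png
```

```text
[481.32161195  33.90435388  63.2940936 ] [ 0.20225778 -0.19362329 -0.82152271] 5.625
```

View pics/p3.png

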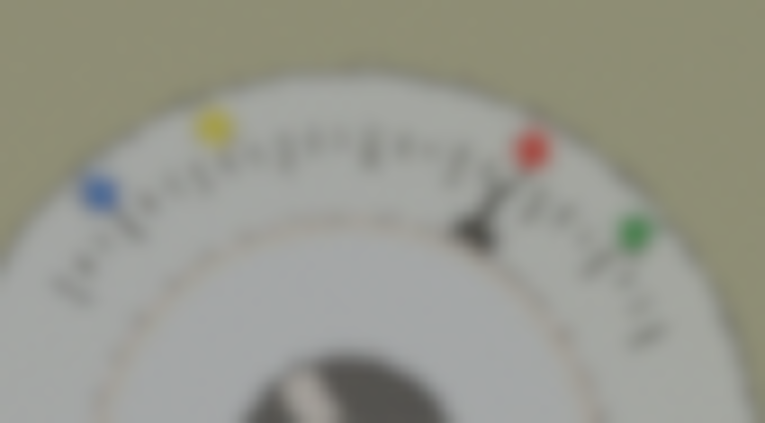

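The pointer base is now at (475,233) and its tip is near (505,193), blurred with the ticks. I'll cross-check the angle three ways: base blob, tip and contact geometry.

```bash
python3 ang.py 475 233 40 505 190 40
python3 - <<'E'
from go import *
from dial import r,cal
C=r.x[:2]; a=r.x[2]+np.pi
s=read_state(); e=s['eef_pos'][:2]; y=s['tool_rot'][2]; n=np.r_[-np.sin(y),np.cos(y)]
K=lambda t:C+142*np.r_[np.cos(a+np.radians(t)),np.sin(a+np.radians(t))]
for t in (-22,-23,-24,-25): print(t,(K(t)-e)@n)
# darkness along arcs, unwarped polar from averaged top picture: mean over radii of pointer
A=np.load('pics/a.npy').astype(np.float32).mean(2)
full=cv2.imread('pics/t0.png').astype(np.float32).mean(2)
th=np.arange(-40,20,.25)
def prof(img,ox,oy,r0,r1):
    o=[]
    for t in th:
        v=[]
        for R in np.arange(r0,r1,1.):
            b=r.x[2]+np.radians(t); u,w=w2pix(cal,[C[0]+R*np.cos(b),C[1]+R*np.sin(b),40])
            v.append(cv2.getRectSubPix(img,(1,1),(u-ox,w-oy))[0,0])
        o.append(np.mean(v))
    return np.array(o)
for n_,im,ox,oy in (('init',full,0,0),('now',A,220,118)):
  for r0,r1 in ((82,90),(90,97)):
    p=prof(im,ox,oy,r0,r1); d=np.clip(np.median(p)-p-8,0,None); i=d.argmax(); m=abs(th-th[i])<6
    print(n_,r0,th[i],(d*th)[m].sum()/d[m].sum(),d.max())
E
```

```text
(np.float64(84.8), np.float64(-22.97))
(np.float64(100.8), np.float64(-24.13))
-22 20.043432262871118
-23 22.505916235561994
-24 24.96314090467849
-25 27.414357775782644
init 82 -6.75 -6.929288013447176 55.31317
init 90 -7.0 -6.846316920227044 34.84211
now 82 -22.75 -22.959976313365754 62.760536
now 90 -23.0 -22.99724809063021 38.792015
```

Emit:
apply_moves:
  targets:
    - [0,0,0.05,0,0,0]
    - [0,0,0.05,0,0,0]
    - [0,0,0,0,0,0]
    - [0,0,0,0,0,0]

```text
clock: 6.42
eef_pos: [482.3, 37.4, 63.3]
tool_rot: [-1.571, 0.0, -0.332]
force: [0.4, -0.5, -0.9]
width: -0.1
```

```bash
cat > prof.py <<'E'
from go import *
from dial import r,cal
C=r.x[:2]; a=r.x[2]+np.pi
s=read_state(); e=s['eef_pos'][:2]; y=s['tool_rot'][2]; n=np.r_[-np.sin(y),np.cos(y)]
K=lambda t:C+142*np.r_[np.cos(a+np.radians(t)),np.sin(a+np.radians(t))]
print(s['eef_pos'],s['force'],s['clock'],'contact', [(t,((K(t)-e)@n).round(1)) for t in (-24,-25,-26)])
full=np.mean([get_image('top').astype(np.float32) for _ in range(6)],0)
th=np.arange(-40,20,.25)
def prof(img,r0,r1,z):
    o=[]
    for t in th:
        b=r.x[2]+np.radians(t)
        uv=[w2pix(cal,[C[0]+R*np.cos(b),C[1]+R*np.sin(b),z]) for R in np.arange(r0,r1)]
        o.append(np.mean([cv2.getRectSubPix(img,(1,1),q)[0,0] for q in uv]))
    return np.array(o)
for nm,ch,r0,r1,z in (('ptr',full.mean(2),82,90,40),('ptr',full.mean(2),90,97,40),('red',255-full[:,:,0]+full[:,:,1],113,119,37)):
    p=prof(np.ascontiguousarray(ch.astype(np.float32)),r0,r1,z)
    p=-p if nm=='red' and 0 else p
    d=np.clip(np.median(p)-p-8,0,None); i=d.argmax(); m=abs(th-th[i])<6
    print(nm,r0,th[i],(d*th)[m].sum()/d[m].sum(),d.max())
E
python3 prof.py
```

```text
[482.31625245  37.36718642  63.25923088] [ 0.35319356 -0.45408507 -0.94229694] 6.425 contact [(-24, np.float64(21.3)), (-25, np.float64(23.7)), (-26, np.float64(26.2))]
ptr 82 -24.75 -24.600618819490254 62.384018
ptr 90 -24.5 -24.650730911552046 39.747124
red 113 -24.75 -24.74866937978068 64.739105
```

The pointer is at -24.6° and red at -24.75°, so the angle is set. I'll back away along the finger axis, rise, and locate the button.

Emit:
apply_moves:
  targets:
    - [0,0,-0.2,0,0,0]
    - [0,0,-0.5,0,0,0]
    - [0,0,-0.3,0,0,0]
    - [0,-0.8,0,0,0,0]
    - [0,-1,0,0,0,0]
    - [0,-1,0,0,0,0]
    - [0,0,0,0,0,0]

```text
clock: 7.6
eef_pos: [471.6, -0.6, 178.0]
tool_rot: [-1.568, -0.006, -0.332]
force: [1.1, 0.1, -1.0]
width: 0.2
```

```bash
python3 prof.py
python3 - <<'E'
from go import *
from scipy.optimize import least_squares
L=[]
for n in('top','scene'):
    im=get_image(n); h=cv2.cvtColor(im,cv2.COLOR_RGB2HSV); m=cv2.inRange(h,(22,170,90),(33,255,255))
    k,l,st,c=cv2.connectedComponentsWithStats(m); print(n,[(st[i],c[i].round(1)) for i in range(1,k) if st[i][4]>20])
    if n=='top': cv2.imwrite('pics/rd.png',cv2.resize(im[180:230,110:165],None,fx=8,fy=8,interpolation=cv2.INTER_CUBIC)[:,:,::-1])
    else: cv2.imwrite('pics/rs.png',cv2.resize(im[80:140,270:335],None,fx=8,fy=8,interpolation=cv2.INTER_CUBIC)[:,:,::-1])
a=cv2.imread('pics/rd.png');b=cv2.imread('pics/rs.png');f=np.zeros((480,980,3),np.uint8);f[:400,:440]=a;f[:,460:]=b
cv2.imwrite('pics/rb.png',cv2.resize(f,None,fx=.8,fy=.8))
E
```

```text
[471.57974825  -0.58394383 177.98246246] [ 1.0844697   0.08684855 -1.04562902] 7.6 contact [(-24, np.float64(60.6)), (-25, np.float64(63.1)), (-26, np.float64(65.5))]
ptr 82 -24.75 -24.588103489318986 61.146576
ptr 90 -24.5 -24.654384889533684 39.297768
red 113 -24.75 -24.75717244130988 63.629578
top [(array([126, 207,  10,  11,  49], dtype=int32), array([129.7, 212.8]))]
scene []
```

View pics/rb.png

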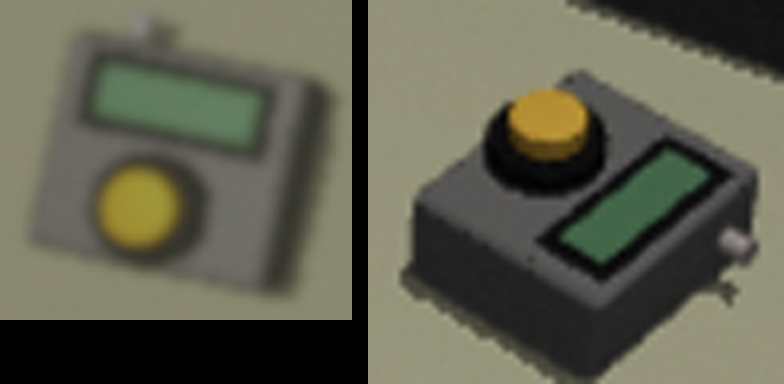

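The ring held after release: pointer -24.6°, red -24.75°. The button top is at (139,208) in the left crop and (548,117) in the right one, so I can triangulate it.

Run:
```python
from go import *
from scipy.optimize import least_squares
O={'top':(110+139.5/6.4-.5,180+208.5/6.4-.5),'scene':(270+180.5/6.4-.5,80+117.5/6.4-.5)}
r=least_squares(lambda p:np.concatenate([np.subtract(w2pix(calibration(n),p),O[n]) for n in O]),[494,331,55]); print(r.x,r.fun)
print(delta([*r.x[:2],178])[0],delta([*r.x[:2],r.x[2]+10])[0])
```

```text
[493.79392463 329.11257588  62.67464869] [-0.16894793 -0.24660232 -0.27492574  0.05227001]
[-2.09560813 -0.09139653  7.99555297] [-2.09103333  2.54173257  7.99748867]
```

Emit:
apply_moves:
  targets:
    - [-0.3,0,0.6,0,0,0]
    - [-0.3,0,1,0,0,0]
    - [-0.3,0,1,0,0,0]
    - [-0.3,0,1,0,0,0]
    - [-0.3,0,1,0,0,0]
    - [-0.3,0,1,0,0,0]
    - [-0.2,0,1,0,0,0]
    - [-0.1,0,0.9,0,0,0]
    - [0,0,0.5,0,0,0]
    - [0,1,0,0,0,0]
    - [0,0.9,0,0,0,0]
    - [0,0,0,0,0,0]

```text
clock: 9.5
eef_pos: [491.9, 327.9, 96.3]
tool_rot: [-1.577, 0.004, -0.332]
force: [-0.1, 0.4, 0.1]
width: -0.0
```

Run:
```python
from go import *
d,s=delta([493.8,329.1,62.7]); print(d,s['eef_pos'],s['tool_rot'],s['force'],s['clock'])
im=get_image('scene'); b=get_image('wrist')
f=np.zeros((400,800,3),np.uint8); f[:,:400]=cv2.resize(im[50:150,250:350],(400,400),interpolation=cv2.INTER_CUBIC); f[:300,400:]=cv2.resize(b,(400,300))
cv2.imwrite('pics/b1.png',f[:,:,::-1])
```

```text
[0.03829091 0.83840824 0.04773991] [491.92761879 327.93227347  96.25306966] [-1.57663328  0.00422021 -0.33169919] [-0.10416341  0.41667496  0.10561745] 9.5
```

View pics/b1.png

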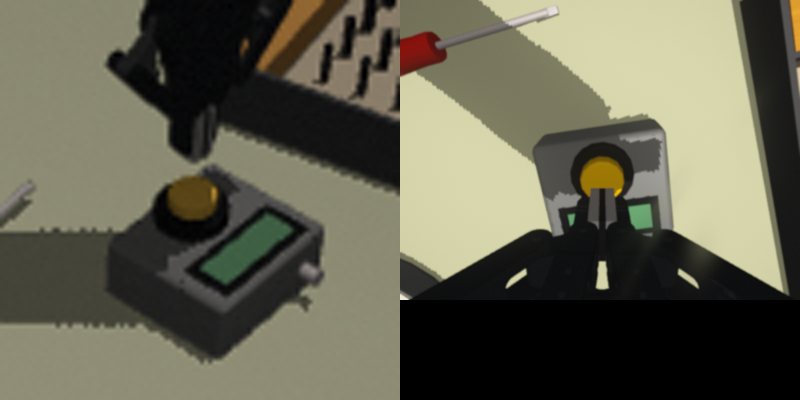

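The fingers stand right above the button in both views. I'll descend gently.

Emit:
apply_moves:
  targets:
    - [0.04,0.4,0.04,0,0,0]
    - [0,0.2,0,0,0,0]
    - [0,0.1,0,0,0,0]
    - [0,0.05,0,0,0,0]
    - [0,0.05,0,0,0,0]
    - [0,0,0,0,0,0]

```text
clock: 10.35
eef_pos: [496.3, 330.4, 67.4]
tool_rot: [-1.571, -0.0, -0.332]
force: [0.2, -0.5, 0.8]
width: 0.3
```

Emit:
apply_moves:
  targets:
    - [0,0.05,0,0,0,0]
    - [0,0.05,0,0,0,0]
    - [0,0,0,0,0,0]

```text
clock: 10.72
eef_pos: [496.4, 330.5, 63.5]
tool_rot: [-1.57, -0.0, -0.332]
force: [0.4, -0.1, 3.3]
width: -0.1
```

Emit:
apply_moves:
  targets:
    - [0,0.05,0,0,0,0]
    - [0,0,0,0,0,0]

```text
clock: 10.98
eef_pos: [496.4, 330.5, 61.4]
tool_rot: [-1.57, -0.0, -0.332]
force: [-0.5, -0.3, 4.1]
width: 0.2
```

Emit:
apply_moves:
  targets:
    - [0,0.05,0,0,0,0]
    - [0,0,0,0,0,0]

```text
clock: 11.22
eef_pos: [496.5, 330.6, 60.9]
tool_rot: [-1.57, -0.0, -0.332]
force: [-3.9, -2.4, 14.7]
width: 0.2
```

Emit:
apply_moves:
  targets:
    - [0,0.05,0,0,0,0]
    - [0,0,0,0,0,0]

```text
clock: 11.48
eef_pos: [496.6, 330.6, 60.7]
tool_rot: [-1.569, -0.0, -0.332]
force: [-6.2, -4.4, 29.5]
width: -0.1
```

The travel has stopped hard at z ≈ 61 mm and the force jumped from 4 to 29 N, so the button is fully down. I'll rise straight up.

Emit:
apply_moves:
  targets:
    - [0,-0.2,0,0,0,0]
    - [0,-0.4,0,0,0,0]
    - [0,-0.8,0,0,0,0]
    - [0,-1,0,0,0,0]
    - [0,-1,0,0,0,0]
    - [0,0,0,0,0,0]
    - [0,0,0,0,0,0]

```text
clock: 12.35
eef_pos: [495.7, 330.1, 192.9]
tool_rot: [-1.572, 0.001, -0.332]
force: [-0.2, 0.3, -0.4]
width: 0.2
```

```bash
python3 prof.py
python3 - <<'E'
from h import *
a=get_image('top'); b=get_image('scene')
f=np.zeros((600,800,3),np.uint8); f[:300,:400]=cv2.resize(a,(400,300)); f[:300,400:]=cv2.resize(b,(400,300)); f[300:,:400]=cv2.resize(b[50:140,250:370],(400,300)); f[300:,400:]=cv2.resize(a[115:205,205:325],(400,300),interpolation=cv2.INTER_CUBIC)
cv2.imwrite('pics/f.png',f[:,:,::-1])
E
```

```text
[495.72213624 330.12039116 192.93976358] [-0.23779815  0.33293309 -0.42044164] 12.35 contact [(-24, np.float64(-259.9)), (-25, np.float64(-257.4)), (-26, np.float64(-255.0))]
ptr 82 -24.75 -24.582274909773727 60.575684
ptr 90 -24.5 -24.65270647641051 38.857704
red 113 -24.75 -24.754505897739737 63.0849
```

View pics/f.png

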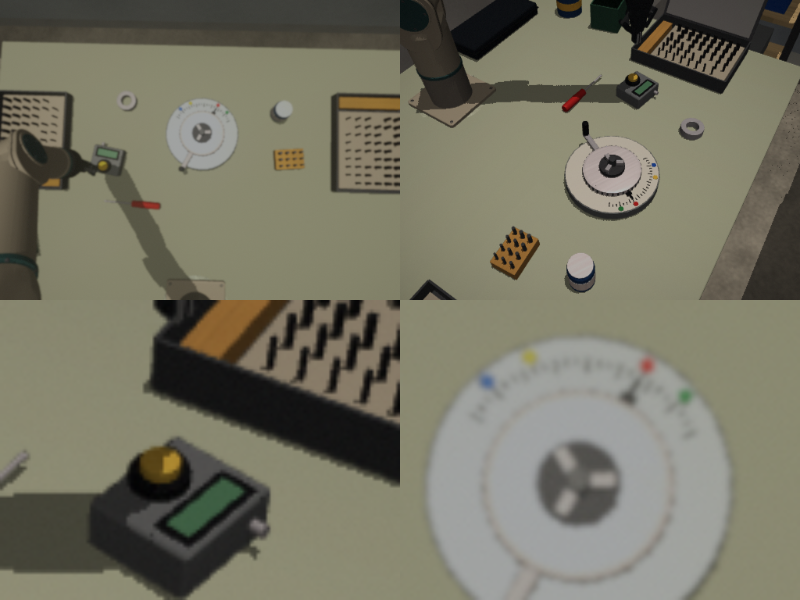

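The pointer aims at the red dot (pointer base at (630,397), dot at (647,366)). The button is up again at (160,463), the bystanders are where they were, and the arm is clear.

```bash
python3 -c "
from cell import *
print(finish_job())"
```

```text
the job is handed in; nothing more can be done
None
```

The job is done and handed in at about 13 s on the robot's clock, well under the 51 s limit.

- **Lever:** I pushed the knob from the side with the shut fingertips, without gripping it. After I backed off, the pointer measured -24.6° and the red dot -24.75° in the same picture frame. The difference is about 0.15°, and a second check at the end gave the same numbers.
- **Button:** I pressed it until it stopped hard at a fingertip height of about 61 mm. The force jumped from 4 N to 29 N there, so I took it as fully down. I then lifted straight off, and the last picture shows it up again.
- **Bystanders:** the pin block, oil can, ring gauge and screwdriver look unmoved in the last picture. I compared them by eye and did not measure them.
- **Disagreements:** triangulation put the button top at about 63 mm, but contact suggested about 67 mm. The early angle from the knob position (-6.6°) and from the pointer (-6.9°) differed by 0.3°. Neither affected the result.

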